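Turn the table hob up to level five by its thumbwheel

TASK

The cakes need more heat: with a fingertip, gently flick the open front edge of the hob's thumbwheel to the left, click by click, until the wheel's white pointer has clicked home at level 5 (the group of five dots), never going past it. Leave the pan, the salt shaker, the little dish and the spatula where they are.

Things in the scene. Friction and masses are not known exactly. Their poses are not given: they have to be found in the camera images.
- hob: Black table hob fixed to the table, 375 deep (x), 360 wide (y), flat top 60 mm up. Origin on the table exactly under the thumbwheel's vertical axis; -x is the hob's front (towards the robot, give or take the yaw), +y its left. Front edge at x = -88 mm, back edge +287, sides y = +-180.
- wheel_top (a point): Point on the thumbwheel's axis at its flat top, 80 mm above the table (does not turn). The grey wheel lies flat on the hob: hub radius 38 mm, eight radial teeth 45 degrees apart, 8 mm wide, rounded ends at radius 56 mm, 2 to 18 mm above the hob's top. Gaps between teeth: 31 mm wide at radius 50 mm, open outwards and upwards.
- wheel_front (a point): Point on the hob's top (60 mm up), 56 mm from the wheel's axis straight to the hob's front: at every level one tooth's end stands over it. Teeth are reached here: a guard wall (radius 60 to 63 mm, 22 mm high) encloses the wheel's far side and leaves open only 80 degrees to each side of the front.
- heat_wheel (a joint): Wheel angle, rad, growing clockwise seen from above (front teeth move left, hob's +y). Level k is at k x 0.785 rad: off 0, level 5 at 3.927; end stops just beyond 0 and 7. Starts at level 1, 2 or 3. A spring detent: pushed a little over half a click it snaps to the next level, let go sooner it springs back; about 2 to 3 N at a tooth's end.
- pointer_tip (a point): Outer end of the white pointer, a bar 5 mm wide on the wheel's top along one tooth, 54 mm from the axis, 80 mm above the table; turns with the wheel. At level 0 it points to the hob's front.
- level5_mark (a point): Middle of the five white dots of level 5 on the hob's top, 73 mm from the axis, at the wheel's back right. Dots of the scale, clockwise in 45 degree steps: a ring (off) at the front, 1 dot front left, 2 left, 3 back left, 4 back, 5 back right, 6 right, 7 front right. Level 5 is set when the pointer points here.
- pan: Loose dark steel frying pan with a cake in it, on the hob's cooking ring behind the wheel, 200 mm across, 42 mm high, black handle reaching 250 mm from its centre along its x axis. Origin: centre of its underside. Not to be moved.
- shaker: Loose white ceramic salt shaker, 40 mm across, 70 mm high, on the hob's front right corner, about 145 mm to the right of the wheel's axis. Origin: centre of its underside. Not to be moved.
- dish: Loose small blue bowl, 90 mm across, 40 mm high, on the table left of the hob. Origin: centre of its underside. Not to be moved.
- spatula: Loose black spatula, about 280 mm long, lying on the table right of the hob, handle towards the robot (its -x). Origin: underside, near its middle. Not to be moved.

How it is judged (in metres and radians):
On the way, in this order (a step that is already met when the one before it is completed fails the run):
1. a finger pushes the wheel's edge while it is still below level 5 (contact force between the fingers and hob above 0.3 N and value of joint heat_wheel below 3.534 rad), for 0.02 s.
2. the wheel has clicked home at level 5 (value of joint heat_wheel between 3.777 and 4.077 rad), for 0.2 s.
At the end, for the whole second after the job is handed in: The wheel stands still at level 5 (3.93 rad, within 0.15 rad), and pan, shaker, dish and spatula are within 20 mm of where they were (all of step 2 and velocity of joint heat_wheel between -0.05 and 0.05 rad/s and distance of each of pan, shaker, dish, spatula from where it was at the start of the episode below 0.02 m); the robot touches nothing.
It fails at once if the wheel is turned past level 5 (beyond 0.45 of a click over it) (value of joint heat_wheel above 4.28 rad).
It fails at once if the fingers press on the hob or its wheel with more than 20 N (contact force between the fingers and hob above 20 N).
It fails at once if the pan, shaker, dish or spatula is moved or lifted by more than 20 mm (not (distance of pan from where it was at the start of the episode below 0.02 m) or not (distance of shaker from where it was at the start of the episode below 0.02 m) or not (distance of dish from where it was at the start of the episode below 0.02 m) or not (distance of spatula from where it was at the start of the episode below 0.02 m)).
It fails at once if the shaker is tipped over (angle between shaker's own z axis and vertical above 0.4 rad).
It also fails if it takes over 45 s, if anything falls off the work surface, if the arm or the gripper's body presses on something with over 40 N, if the wrist force passes 120 N, or if a joint passes its speed limit or range.

ROBOT

A 7-joint arm with a two-finger parallel gripper is mounted at the origin on the work surface. World frame = base frame: x ahead of the robot, y to its left, z up, the work surface at z = 0. Lengths are in mm, angles in rad, forces in N, time in s.
With the tool pointing down it reaches from about 400 to 925 mm from the base axis. Payload 5.6 kg.
Tool frame: the origin (TCP) lies at the very end of the fingers, on their centre line; the grasp point (between the pads) lies 19 mm behind it (hold_point_z is the distance from the TCP to the grasp point, in mm); z points along the fingers, x is the direction in which the jaws open and shut, and the axes are right-handed (so a half turn about z gives the same grasp; the last joint's range is limited). The gripper opens to 85 mm and grips with 20 to 120 N. Pads are 22 mm wide; open, the fingers measure 114 mm over their backs; the gripper's body (76 mm by 85 mm) begins 54 mm behind the grasp point. The pads swing forward as they close: fully open they stand 13 mm farther back than shut.
Start: joints at [-1.276, 0.468, -0.012, 1.603, 0.006, 1.071, -0.056], TCP at [215.458, 613.259, 231.29] pointing down, gripper open.
Joint ranges: [-2.53, 2.53], [-0.31, 2.02], [-1.57, 1.55], [0.28, 2.44], [-1.29, 4.43], [0.15, 1.84], [-2.92, 2.92]. Speed limits (rad/s): [2.57, 2.57, 3.14, 3.14, 3.14, 3.14, 3.14].

INTERFACE

Orientations are given as a unit quaternion [w, x, y, z].
In Python, from rig import read_state, capture, sign_off, hold_point_z gives the robot as it stands.
- The arm moves only by the tool send_rows, never from a script. Its argument "steps" is one flat list of numbers, 7 for each row, row after row: the shift along the tool's x, y, z in cm, then the turn, a rotation vector about the tool's x, y, z in rad, then the closure, from 0 (fully open) to 1 (shut). A call has 1 to 20 rows; each row shifts and turns the commanded pose from where the row before left it, along the tool's axes as they then stand; what a row does not reach is not made up. A row lasts 1/8 s, in which the tool goes at most 62.5 mm and 10.7 degrees, less where a joint would pass 70% of its speed; a pose out of reach is approached as far as the arm can. A call is refused whole if a number of a shift passes 6.25 or a number of a turn 0.188, either way. A call with a gripper value outside its range is refused whole. The fingers move at their own pace and stop on an object; "force" is the grip in N (left out, the last holds). Time passes only in rows, so rows that do not move let the fingers close. It gives the time, the measured TCP pose, the force and the opening at its end, in the units of the state.
- read_state(): the state, without advancing time (a new reading comes with each control period).
- capture(name): name is "side" or "top" or "wrist"; returns a dict with "frame" (420x560x3 uint8, red, green, blue), "mtx" (3x3 intrinsics, pixels), "extrinsics" (4x4, takes a point from world to camera coordinates). Camera axes: x right, y down, z forward; pixel columns grow to the right and rows downward; lengths in mm; the calibration is good to about 2 mm. A picture is of the moment at which its call begins. There is no depth.
- sign_off(): hands the job in, once; it reports no verdict.
The state is a dict: "clock": time; "joint_pos": joint angles; "joint_velocities": joint speeds; "effort": joint torques, N m; "eef_pos": TCP position; "orientation": TCP orientation; "contact_force": force on the tool from outside, world axes, zero at the start; "moment": the same for the moment, N m; "opening": finger opening in mm.
Only numpy, scipy, OpenCV 4.12 (cv2) and the standard library are available. Lean on these libraries where they do the work, as an engineer would, in place of code of your own. Each camera call takes 0.05 s, during which the arm holds its last target.

## Working session

There is one attempt and no reset: what is moved stays moved. The work goes in short steps, Python scripts to look and compute and a tool call to move; the robot and the scene stay as the last step left them, time stands still between calls to the robot, and variables do not carry over. Pictures are saved under pics/ and viewed, and the job is handed in when it is done.

Besides the shell and the picture viewer there is one more tool, called as name(argument=value, ...) on one line, values as JSON. send_rows: Moves the arm, as the interface text tells. Its arguments: {"type":"object","properties":{"steps":{"type":"array"},"force":{"type":"number"}},"required":["steps"]}

```bash
mkdir -p pics; ls; python3 - <<'E'
from rig import *
import cv2
s=read_state()
for k,v in s.items(): print(k,v)
for n in ("top","side","wrist"):
    c=capture(n); cv2.imwrite(f"pics/{n}0.png",c["frame"][:,:,::-1]); print(n,c["mtx"].round(1).tolist(),c["extrinsics"].round(3).tolist())
E
```

```text
pics
clock 0.0
joint_pos [-1.27601701  0.4684012  -0.01159378  1.60366202  0.00601335  1.07138475
 -0.05627785]
joint_velocities [ 0.00201349  0.00029754 -0.00123388 -0.00196069  0.00065538  0.00066091
  0.00092708]
effort [ 5.31542810e-06 -5.32385910e+01  2.19546474e-02 -2.51302797e+01
  1.15024665e-02  7.64889788e-03  5.91398998e-05]
eef_pos [215.2889413  612.70199656 230.3068467 ]
orientation [ 5.82784652e-04  8.15914348e-01  5.78172075e-01 -6.99658231e-04]
contact_force [0.55227427 0.10732399 0.02725219]
moment [-0.01513222  0.00488657 -0.02038547]
opening 85.30367499858382
top [[519.5, 0.0, 284.8], [0.0, 519.5, 214.0], [0.0, 0.0, 1.0]] [[0.003, -1.0, 0.012, 47.262], [-0.994, -0.005, -0.114, 635.251], [0.114, -0.011, -0.993, 1331.398], [0.0, 0.0, 0.0, 1.0]]
side [[476.6, 0.0, 281.0], [0.0, 476.6, 204.2], [0.0, 0.0, 1.0]] [[0.954, -0.299, -0.02, -572.19], [-0.239, -0.718, -0.654, 228.075], [0.182, 0.629, -0.756, 1070.996], [0.0, 0.0, 0.0, 1.0]]
wrist [[300.1, 0.0, 283.7], [0.0, 300.1, 208.8], [0.0, 0.0, 1.0]] [[0.331, 0.944, -0.001, -649.037], [0.904, -0.316, 0.289, -38.385], [0.272, -0.097, -0.957, 378.711], [0.0, 0.0, 0.0, 1.0]]
```

View pics/top0.png

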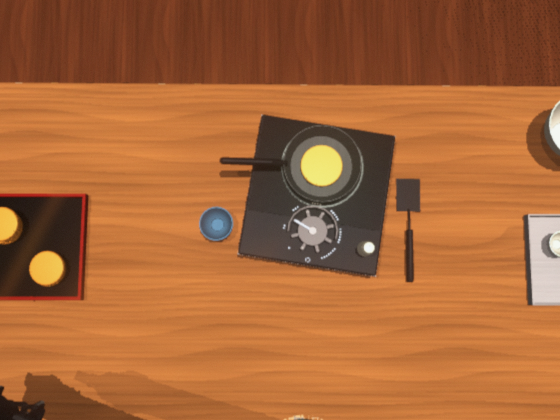

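View pics/side0.png

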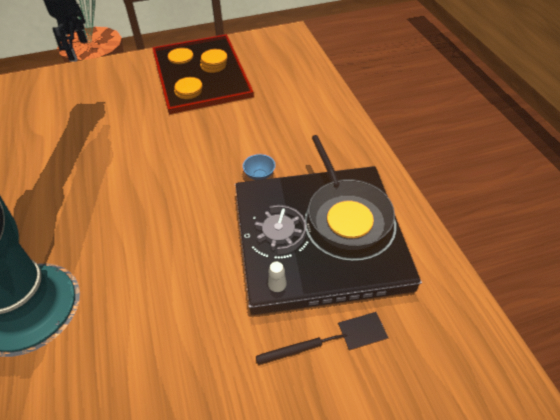

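View pics/wrist0.png

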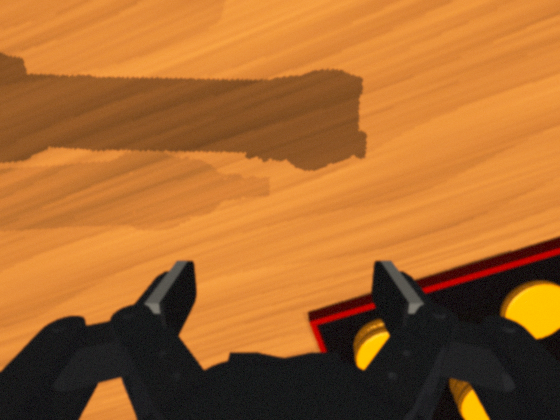

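```bash
cat > h.py <<'E'
import numpy as np, cv2
from rig import *
def ray(c,uv,z):
    K,E=c["mtx"],c["extrinsics"];R=E[:3,:3];t=E[:3,3]
    o=-R.T@t; d=R.T@np.linalg.inv(K)@np.array([uv[0],uv[1],1.])
    return o+d*(z-o[2])/d[2]
def proj(c,p):
    q=c["extrinsics"][:3,:3]@np.array(p,float)+c["extrinsics"][:3,3]; q=c["mtx"]@q; return q[:2]/q[2]
E
python3 - <<'E'
from h import *
c=capture("top");f=c["frame"][:,:,::-1]
cv2.imwrite("pics/topz.png",cv2.resize(f[110:285,230:405],(700,700),interpolation=cv2.INTER_CUBIC))
c2=capture("side");f2=c2["frame"][:,:,::-1]
cv2.imwrite("pics/sidez.png",cv2.resize(f2[190:300,230:340],(660,660),interpolation=cv2.INTER_CUBIC))
# hob corners on top plane z=60
for uv in [(262,116),(394,134),(376,274),(240,255)]: print(ray(c,uv,60).round(1))
g=cv2.cvtColor(f,cv2.COLOR_BGR2HSV); m=(g[...,1]<50)&(g[...,2]>90)
m[:, :]=m
w=np.zeros_like(m); w[205:260,285:345]=m[205:260,285:345]
n,l,st,ce=cv2.connectedComponentsWithStats(w.astype(np.uint8))
for i in range(1,n):
    if st[i,4]>3: print(st[i],ce[i].round(1),ray(c,ce[i],78).round(1))
E
```

```text
[892.4 111.   60. ]
[ 846.  -237.4   60. ]
[ 478.9 -183.7   60. ]
[526.1 164.3  60. ]
[ 287  205   55   48 1349] [314.4 226.6] [598.1 -25.3  78. ]
[285 224   1   5   5] [285. 226.] [599.4  49.6  78. ]
[287 246   4   4  14] [288.7 247.5] [544.8  40.   78. ]
[320 247  17  13  71] [328.3 253.6] [529.8 -60.1  78. ]
[304 256   7   4  21] [307.  257.9] [518.7  -6.4  78. ]
```

View pics/topz.png

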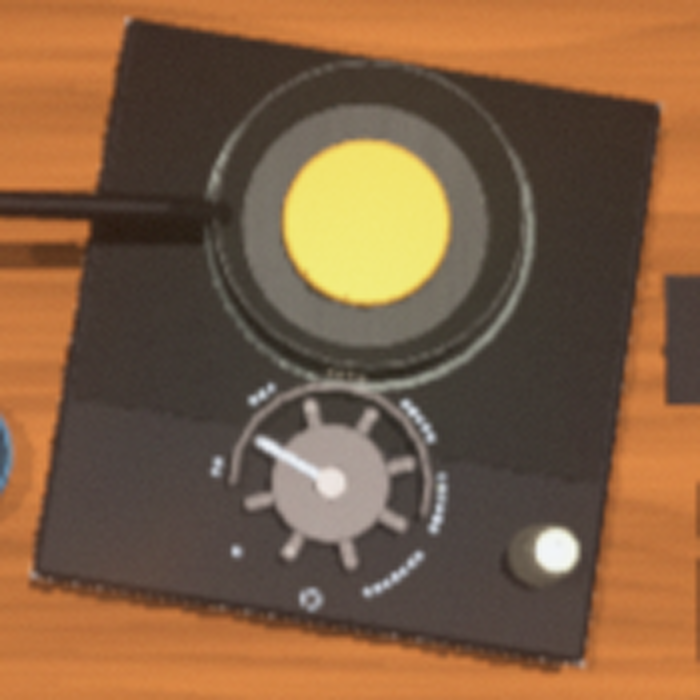

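View pics/sidez.png

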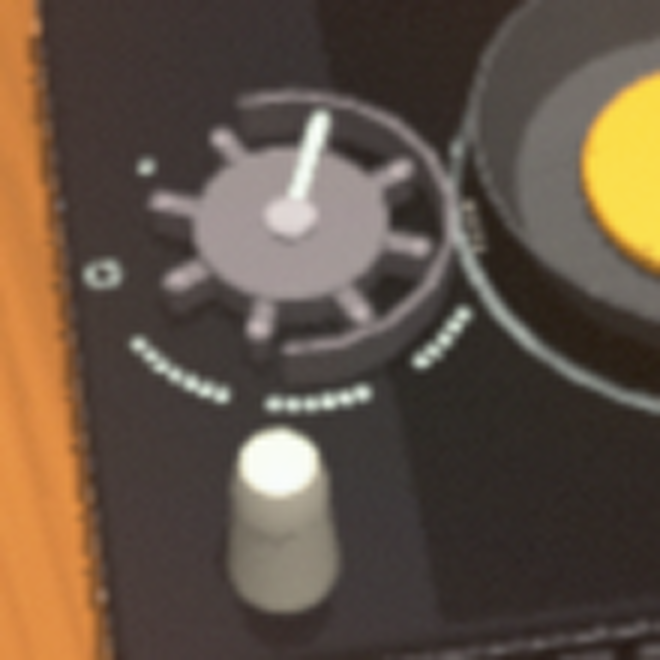

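```bash
cat >> h.py <<'E'
def wheel(c,ax,yaw):
    # pointer angle: white pixels near axis on z=80 plane, returns level
    f=c["frame"].astype(float); best=[]
    vs,us=np.where(f.min(2)>175)
    P=np.array([ray(c,(u,v),80) for u,v in zip(us,vs)]) if len(us) else np.zeros((0,3))
    d=P[:,:2]-ax; r=np.hypot(*d.T); k=(r>18)&(r<56)
    d=d[k]; 
    a=np.arctan2(d[:,1].mean(),d[:,0].mean())-yaw   # hob frame angle from +x ccw
    return k.sum(), ((np.pi-a)/(np.pi/4))%8
E
python3 - <<'E'
from h import *
c=capture("top")
q=np.array([ray(c,uv,60) for uv in [(262,116),(394,134),(376,274),(240,255)]])[:,:2]
yaw=np.arctan2(*(q[0]+q[1]-q[2]-q[3])[::-1]); ex=np.array([np.cos(yaw),np.sin(yaw)])
ctr=q.mean(0); ax1=ctr-ex*(287-88)/2
print("yaw",yaw,"axis from corners",ax1)
cap=ray(c,(230+330/4,110+481/4),82); print("axis cap",cap)
s=capture("side"); print("side cap@80",ray(s,(230+291/6,190+212/6),82))
for ax in (ax1,cap[:2]): print(wheel(c,ax,yaw),wheel(s,ax,yaw))
# ring & dots
for n,uv in dict(ring=(311,598),l1=(236,551),l2=(217,466),l5=(418,421),l6=(440,503)).items():
    p=ray(c,(230+uv[0]/4,110+uv[1]/4),60)[:2]; d=p-cap[:2]; print(n,p.round(1),np.hypot(*d).round(1),(((np.pi-np.arctan2(d[1],d[0])+yaw)/(np.pi/4))%8).round(2))
print(read_state()["clock"])
E
```

```text
yaw -0.14489703602903242 axis from corners [587.374117   -22.06418736]
axis cap [588.55581071 -20.11247354  82.        ]
side cap@80 [588.80348236 -21.0625175   82.        ]
(np.int64(42), np.float64(2.4479183754869043)) (np.int64(40), np.float64(2.501853536445167))
(np.int64(39), np.float64(2.4424063608528916)) (np.int64(36), np.float64(2.5069072297045856))
ring [515.2  -9.2] 74.2 0.0
l1 [545.1  38.9] 73.3 1.01
l2 [599.8  51.3] 72.3 2.01
l5 [629.5 -78.6] 71.4 5.04
l6 [576.5 -92.4] 73.3 6.03
0.35
```

```bash
cat >> h.py <<'E'
from scipy.spatial.transform import Rotation as Ro
AX=np.array([588.5,-20.7]); YAW=-0.145
def pose(s=None):
    s=s or read_state(); w,x,y,z=s["orientation"]; return np.array(s["eef_pos"]),Ro.from_quat([x,y,z,w])
def hob(p):
    d=np.array(p[:2])-AX; c,s_=np.cos(YAW),np.sin(YAW); return np.array([c*d[0]+s_*d[1],-s_*d[0]+c*d[1],p[2]])
def rep():
    s=read_state();p,R=pose(s);M=R.as_matrix()
    print("t",s["clock"],"hob",hob(p).round(1),"xang",np.arctan2(M[1,0],M[0,0]).round(4),"zax",M[:,2].round(4),"F",np.round(s["contact_force"],2),"op",round(s["opening"],1))
E
python3 - <<'E'
from h import *
rep()
p0,R0=pose()
from scipy.optimize import fsolve
def end(q,n=14,rz=1.379/14):
    p,R=p0.copy(),R0
    for i in range(n):
        p=p+R.apply([q[0],q[1],0]); R=R*Ro.from_rotvec([0,0,rz])
    return p
q=fsolve(lambda q:end(q)[:2]-np.array([509.3,-9.1]),[0,60]); print(q,end(q),1.379/14)
E
```

```text
t 0.35 hob [-460.8  573.3  231.1] xang 1.233 zax [-1.e-04 -4.e-04 -1.e+00] F [ 0.06 -0.54  0.02] op 85.5
[-8.03361239 52.64430389] [509.3        -9.1       231.3037242] 0.0985
```

send_rows(steps=[-0.8,5.26,0,0,0,0.0985,1,-0.8,5.26,0,0,0,0.0985,1,-0.8,5.26,0,0,0,0.0985,1,-0.8,5.26,0,0,0,0.0985,1,-0.8,5.26,0,0,0,0.0985,1,-0.8,5.26,0,0,0,0.0985,1,-0.8,5.26,0,0,0,0.0985,1,-0.8,5.26,0,0,0,0.0985,1,-0.8,5.26,0,0,0,0.0985,1,-0.8,5.26,0,0,0,0.0985,1,-0.8,5.26,0,0,0,0.0985,1,-0.8,5.26,0,0,0,0.0985,1,-0.8,5.26,0,0,0,0.0985,1,-0.8,5.26,0,0,0,0.0985,1,0,0,0,0,0,0,1,0,0,0,0,0,0,1], force=30)

```text
clock: 2.35
eef_pos: [509.6, -7.5, 231.5]
orientation: [-0.0, 0.997, -0.073, 0.0]
contact_force: [0.3, 0.8, 0.6]
opening: 0.1
```

```bash
python3 - <<'E'
from h import *
rep()
for n in ("top","wrist","side"):
    c=capture(n); 
    if n!="wrist": print(n,wheel(c,AX,YAW))
    f=c["frame"][:,:,::-1]
    if n=="side": f=cv2.resize(f[130:310,200:380],(720,720)[:2] and (600,600),interpolation=cv2.INTER_CUBIC)
    cv2.imwrite(f"pics/{n}1.png",f)
E
```

```text
t 2.35 hob [-80.    1.6 231.5] xang -0.1452 zax [ 5.e-04  7.e-04 -1.e+00] F [0.32 0.76 0.61] op 0.1
top (np.int64(38), np.float64(2.5209306183576783))
side (np.int64(50), np.float64(2.5332119058321845))
```

View pics/wrist1.png

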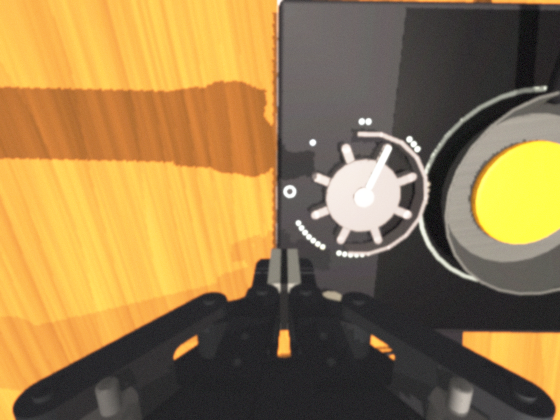

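View pics/side1.png

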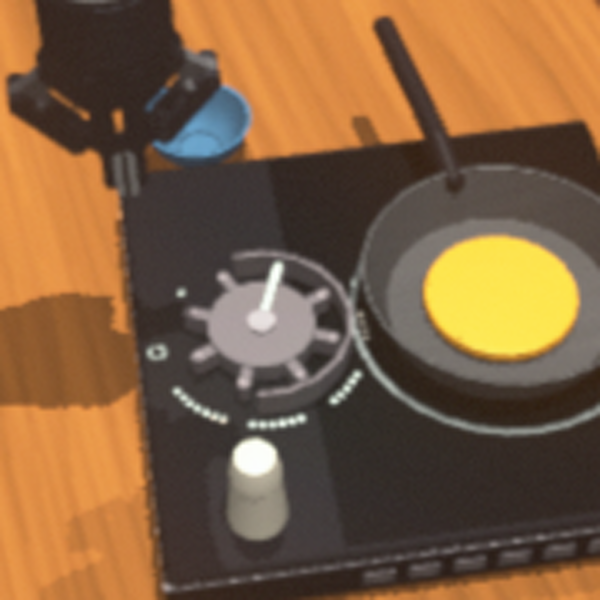

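send_rows(steps=[0,0.15,4.5,0,0,0,1,0,0,4.5,0,0,0,1,0,0,4.5,0,0,0,1,0,0,1.5,0,0,0,1,0,0,1.3,0,0,0,1,0,0,0,0,0,0,1,0,0,0,0,0,0,1])

```text
clock: 3.38
eef_pos: [510.2, -9.7, 69.4]
orientation: [-0.0, 0.997, -0.073, 0.001]
contact_force: [0.2, -0.2, 0.7]
opening: 0.2
```

```bash
python3 - <<'E'
from h import *
rep()
for n in ("top","wrist","side"):
    c=capture(n); 
    if n!="wrist": print(n,wheel(c,AX,YAW))
    f=c["frame"][:,:,::-1]
    if n=="side": f=cv2.resize(f[130:310,200:380],(720,720)[:2] and (600,600),interpolation=cv2.INTER_CUBIC)
    cv2.imwrite(f"pics/{n}2.png",f)
E
```

```text
t 3.375 hob [-79.1  -0.4  69.4] xang -0.1461 zax [ 2.3e-03  4.0e-04 -1.0e+00] F [ 0.18 -0.24  0.67] op 0.2
top (np.int64(44), np.float64(2.511034040512299))
side (np.int64(48), np.float64(2.6821471348349526))
```

View pics/wrist2.png

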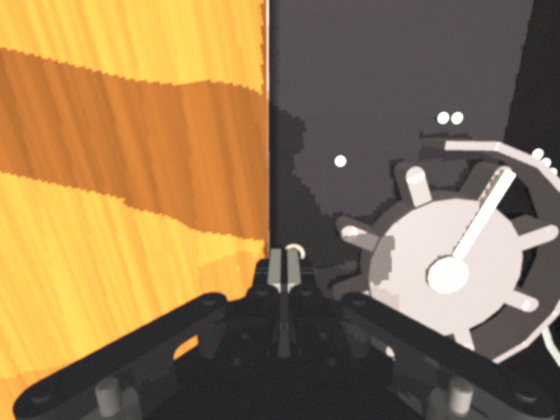

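View pics/side2.png

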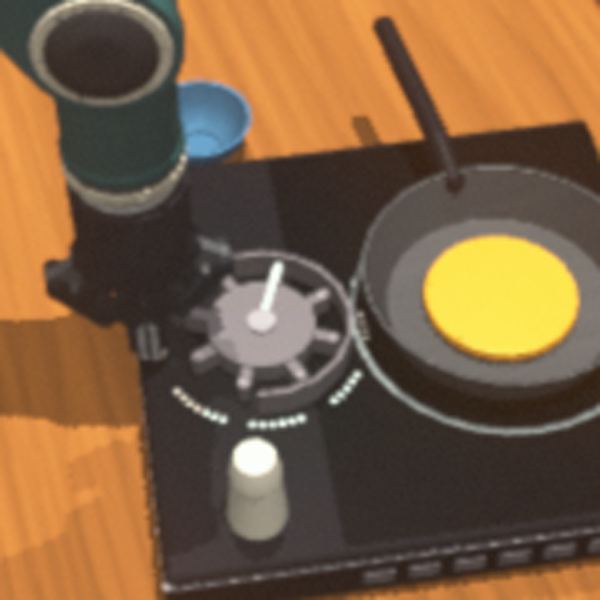

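send_rows(steps=[0.7,0,0,0,0,0,1,0.7,0,0,0,0,0,1,0.6,0,0,0,0,0,1,0,0,0,0,0,0,1,0,0,0,0,0,0,1])

```text
clock: 4.15
eef_pos: [528.7, -12.7, 68.1]
orientation: [0.0, 0.997, -0.073, -0.0]
contact_force: [-0.6, 0.1, 0.6]
opening: 0.2
```

```bash
cat > look.py <<'E'
from h import *
import sys
rep(); k=sys.argv[1]
c=capture("side"); print("side",wheel(c,AX,YAW))
f=c["frame"][:,:,::-1]; f=cv2.resize(f[200:290,230:340],(660,540),interpolation=cv2.INTER_CUBIC)
cv2.imwrite(f"pics/side{k}.png",f)
c=capture("top"); print("top",wheel(c,AX,YAW))
c=capture("wrist"); cv2.imwrite(f"pics/wrist{k}.png",c["frame"][:,:,::-1])
E
python3 look.py 3
```

```text
t 4.15 hob [-60.3  -0.7  68.1] xang -0.1462 zax [-5.e-04 -0.e+00 -1.e+00] F [-0.58  0.07  0.64] op 0.2
side (np.int64(47), np.float64(2.6402510527247838))
top (np.int64(25), np.float64(2.528598988389475))
```

View pics/wrist3.png

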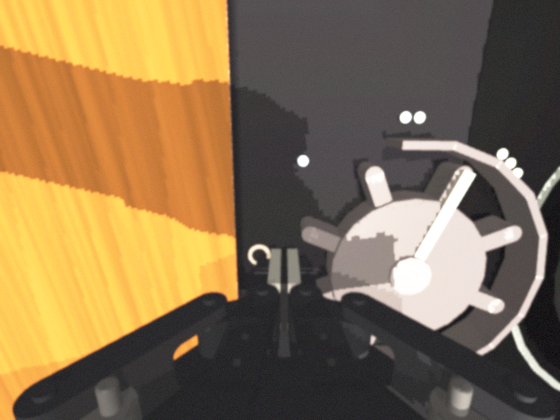

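View pics/side3.png

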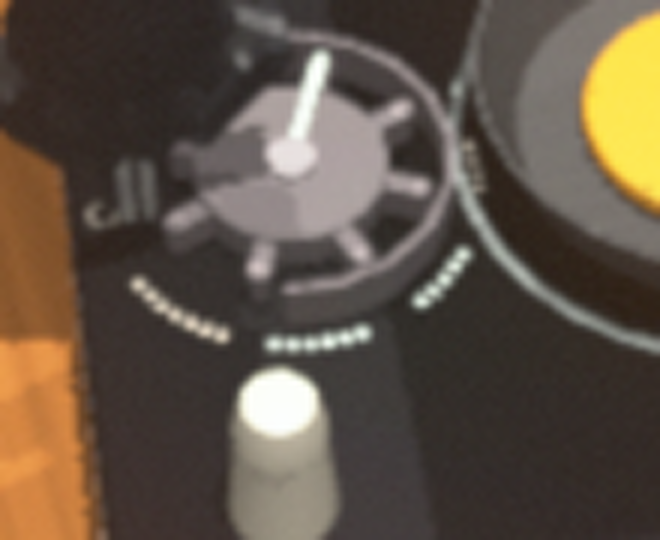

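```bash
python3 - <<'E'
from h import *
c=capture("side");p,R=pose()
uv=proj(c,p); print((uv-[230,200])*6)
for dx in (-7,7,14):
  for dy in(-11,11):
    print(dx,dy,((proj(c,p+R.apply([dx,dy,0]))-[230,200])*6).round())
E
```

```text
[137.34750144 196.0555643 ]
-7 -11 [116. 176.]
-7 11 [123. 221.]
7 -11 [152. 171.]
7 11 [159. 216.]
14 -11 [170. 169.]
14 11 [177. 213.]
```

send_rows(steps=[0.4,0,0,0,0,0,1,0.4,0,0,0,0,0,1,0,-0.2,0,0,0,0,1,0,-0.2,0,0,0,0,1,0,-0.2,0,0,0,0,1,0,0,0,0,0,0,1])

```text
clock: 5.1
eef_pos: [537.7, -7.6, 68.3]
orientation: [-0.0, 0.997, -0.073, 0.0]
contact_force: [0.8, 0.2, 0.2]
opening: 0.1
```

```bash
python3 look.py 4
```

```text
t 5.1 hob [-52.1   5.7  68.3] xang -0.1456 zax [ 0.e+00  1.e-04 -1.e+00] F [0.76 0.24 0.23] op 0.1
side (np.int64(44), np.float64(2.71037590118193))
top (np.int64(12), np.float64(2.6469699840019887))
```

View pics/side4.png

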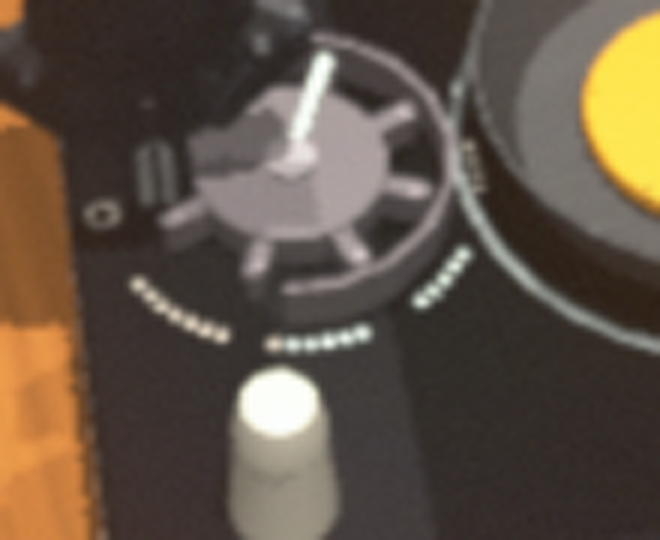

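send_rows(steps=[0,-0.2,0,0,0,0,1,0,-0.2,0,0,0,0,1,0,0,0,0,0,0,1,0,0,0,0,0,0,1])

```text
clock: 5.75
eef_pos: [538.4, -3.0, 68.3]
orientation: [-0.0, 0.997, -0.073, -0.0]
contact_force: [0.1, 3.4, 0.5]
opening: 0.2
```

```bash
cat >> h.py <<'E'
def wheel(c,ax,yaw):
    f=c["frame"].astype(float)
    vs,us=np.where((f.min(2)>170))
    P=np.array([ray(c,(u,v),80) for u,v in zip(us,vs)])
    d=P[:,:2]-ax; r=np.hypot(*d.T); k=(r>20)&(r<56); d=d[k]
    a=np.arctan2(d[:,1],d[:,0])-yaw; lv=((np.pi-a)/(np.pi/4))%8
    return k.sum(), np.median(lv).round(2), np.percentile(lv,[10,90]).round(2)
E
python3 look.py 5
```

```text
t 5.75 hob [-52.2  10.3  68.3] xang -0.1452 zax [ 0.e+00  8.e-04 -1.e+00] F [0.09 3.35 0.45] op 0.2
side (np.int64(41), np.float64(2.85), array([2.7 , 3.04]))
top (np.int64(4), np.float64(2.85), array([2.81, 2.88]))
```

View pics/side5.png

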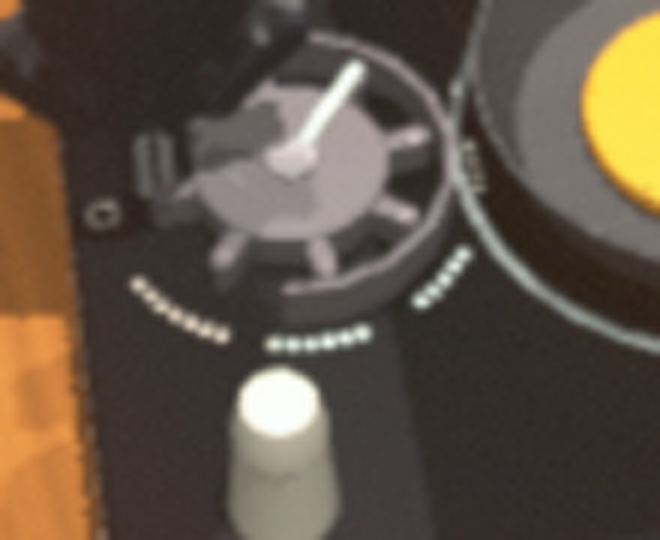

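send_rows(steps=[-0.8,-0.1,0,0,0,0,1,-0.8,0,0,0,0,0,1,-1,0,0,0,0,0,1,0,0,0,0,0,0,1,0,0,0,0,0,0,1])

```text
clock: 6.52
eef_pos: [512.9, 0.6, 68.4]
orientation: [0.0, 0.997, -0.073, 0.0]
contact_force: [-0.2, -0.2, -0.7]
opening: -0.0
```

```bash
python3 look.py 6
```

```text
t 6.525 hob [-77.9  10.2  68.4] xang -0.1463 zax [ 5.e-04 -2.e-04 -1.e+00] F [-0.25 -0.21 -0.72] op -0.0
side (np.int64(48), np.float64(3.04), array([2.83, 6.01]))
top (np.int64(49), np.float64(2.99), array([2.79, 3.13]))
```

View pics/side6.png

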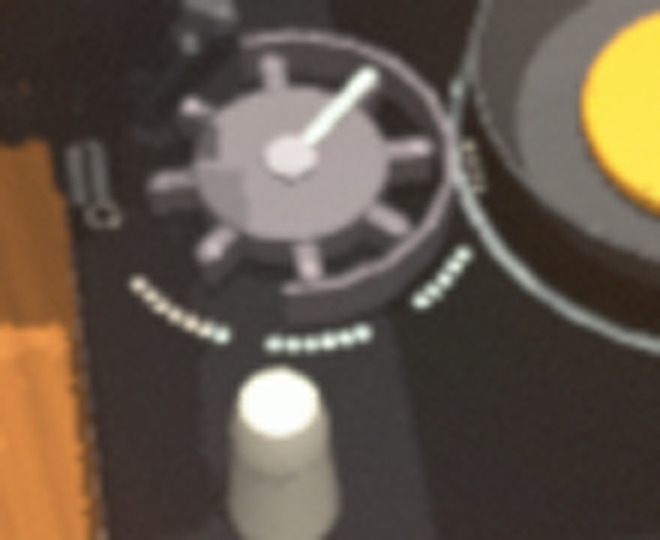

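send_rows(steps=[0,1.5,0,0,0,0,1,0,1.5,0,0,0,0,1,0,0,0,0,0,0,1,0.9,0,0,0,0,0,1,0.9,0,0,0,0,0,1,0.8,0,0,0,0,0,1,0,0,0,0,0,0,1])

```text
clock: 7.55
eef_pos: [534.9, -32.5, 68.2]
orientation: [0.0, 0.997, -0.073, 0.0]
contact_force: [0.0, 1.1, 0.0]
opening: 0.1
```

```bash
python3 look.py 7
```

```text
t 7.55 hob [-51.3 -19.5  68.2] xang -0.1457 zax [ 6.e-04 -3.e-04 -1.e+00] F [0.01 1.11 0.04] op 0.1
side (np.int64(40), np.float64(3.02), array([2.86, 3.16]))
top (np.int64(50), np.float64(3.0), array([2.79, 3.14]))
```

View pics/side7.png

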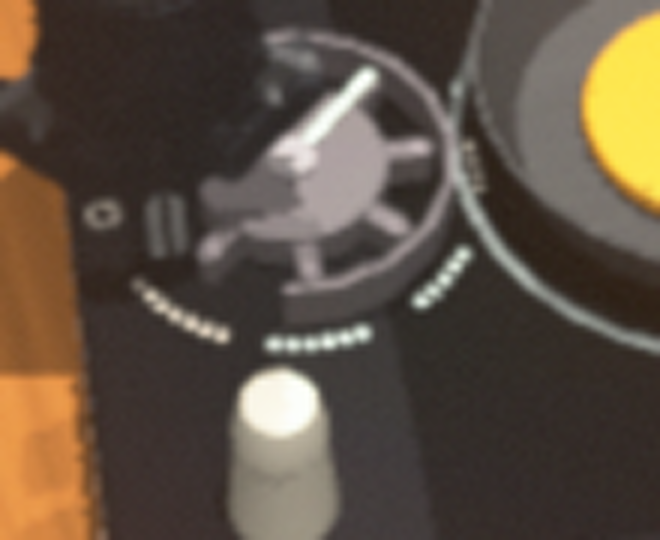

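Finger is in the gap right of the front tooth, with the wheel still at 3.0. Next I push one click.

send_rows(steps=[0,-0.4,0,0,0,0,1,0,-0.4,0,0,0,0,1,0,-0.4,0,0,0,0,1,0,-0.4,0,0,0,0,1,0,-0.3,0,0,0,0,1,0,-0.3,0,0,0,0,1,0,-0.3,0,0,0,0,1,0,-0.2,0,0,0,0,1,0,0,0,0,0,0,1])

```text
clock: 8.82
eef_pos: [538.1, -4.6, 68.3]
orientation: [-0.001, 0.997, -0.072, -0.0]
contact_force: [0.3, 3.2, -0.4]
opening: -0.2
```

```bash
python3 look.py 8
```

```text
t 8.825 hob [-52.2   8.6  68.3] xang -0.145 zax [-1.0e-04  1.2e-03 -1.0e+00] F [ 0.3   3.22 -0.44] op -0.2
side (np.int64(52), np.float64(3.84), array([3.63, 4.76]))
top (np.int64(36), np.float64(3.81), array([3.67, 3.96]))
```

View pics/side8.png

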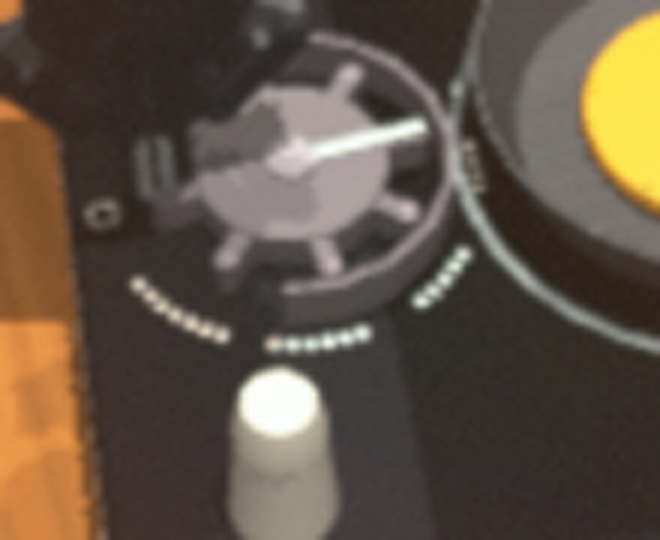

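send_rows(steps=[-0.8,-0.1,0,0,0,0,1,-0.8,0,0,0,0,0,1,-1,0,0,0,0,0,1,0,0,0,0,0,0,1,0,1.5,0,0,0,0,1,0,1.4,0,0,0,0,1,0,0,0,0,0,0,1])

```text
clock: 9.85
eef_pos: [508.1, -32.1, 68.4]
orientation: [0.0, 0.997, -0.075, 0.0]
contact_force: [0.1, 0.1, 0.8]
opening: -0.2
```

```bash
python3 look.py 9
```

```text
t 9.85 hob [-77.9 -22.9  68.4] xang -0.1497 zax [ 1.e-04 -8.e-04 -1.e+00] F [0.12 0.09 0.83] op -0.2
side (np.int64(51), np.float64(4.02), array([3.1 , 4.26]))
top (np.int64(43), np.float64(3.96), array([3.73, 4.07]))
```

View pics/side9.png

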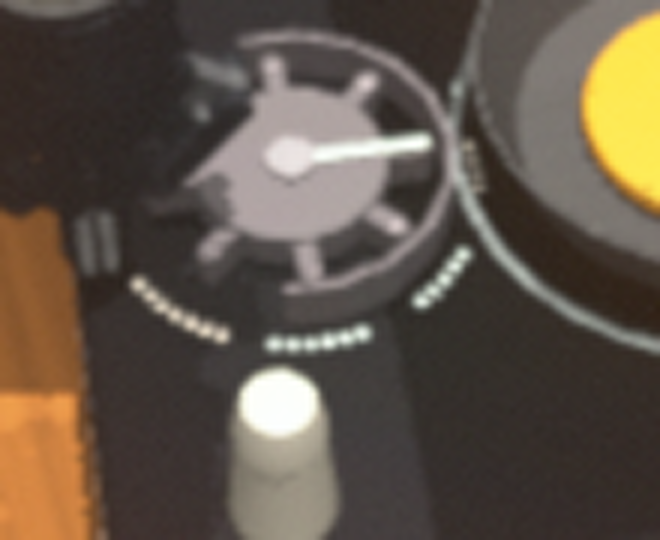

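send_rows(steps=[0.9,0,0,0,0,0,1,0.9,0,0,0,0,0,1,0.8,0,0,0,0,0,1,0,0,0,0,0,0,1,0,-0.4,0,0,0,0,1,0,-0.4,0,0,0,0,1,0,-0.4,0,0,0,0,1,0,-0.4,0,0,0,0,1,0,-0.3,0,0,0,0,1,0,-0.3,0,0,0,0,1,0,-0.3,0,0,0,0,1,0,-0.3,0,0,0,0,1,0,0,0,0,0,0,1])

```text
clock: 11.62
eef_pos: [538.1, -4.5, 68.3]
orientation: [-0.001, 0.997, -0.072, -0.0]
contact_force: [0.6, 2.9, -0.0]
opening: 0.1
```

```bash
python3 look.py 10
```

```text
t 11.625 hob [-52.2   8.8  68.3] xang -0.1448 zax [ 0.      0.0013 -1.    ] F [ 0.61  2.87 -0.01] op 0.1
side (np.int64(49), np.float64(4.84), array([4.68, 5.  ]))
top (np.int64(34), np.float64(4.76), array([4.67, 4.87]))
```

View pics/side10.png

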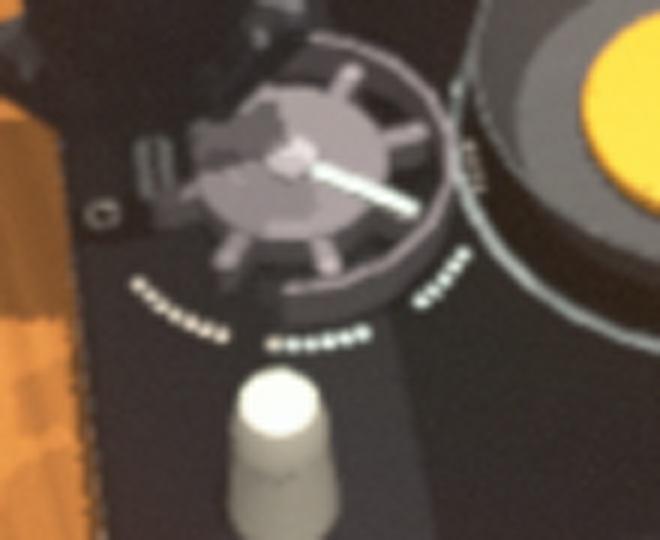

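Pointer is at about 4.8, so the trailing tooth is resting on the finger. I'll retract so it clicks home, then lift away.

send_rows(steps=[-0.8,-0.1,0,0,0,0,1,-0.8,0,0,0,0,0,1,-1,0,0,0,0,0,1,0,0,0,0,0,0,1,0,0,-2,0,0,0,1,0,0,-4,0,0,0,1,0,0,-4,0,0,0,1,-2,0,-4,0,0,0,1,0,0,0,0,0,0,1,0,0,0,0,0,0,1,0,0,0,0,0,0,1,0,0,0,0,0,0,1])

```text
clock: 13.28
eef_pos: [492.4, 1.5, 207.3]
orientation: [0.0, 0.997, -0.073, -0.001]
contact_force: [-0.3, 0.5, -0.3]
opening: 0.0
```

```bash
python3 look.py 11; python3 - <<'E'
from h import *
c=capture("top"); cv2.imwrite("pics/top11.png",c["frame"][:,:,::-1])
a=cv2.imread("pics/top0.png").astype(int); d=np.abs(a-c["frame"][:,:,::-1]).max(2)>60
for n,(u0,v0,u1,v1) in dict(pan=(215,120,370,205),dish=(195,200,238,245),shaker=(352,232,380,262),spat=(392,172,424,285)).items(): print(n,d[v0:v1,u0:u1].sum())
E
```

```text
t 13.275 hob [-98.3   8.1 207.3] xang -0.1464 zax [-1.8e-03 -9.0e-04 -1.0e+00] F [-0.3   0.51 -0.25] op 0.0
side (np.int64(55), np.float64(5.03), array([4.36, 5.24]))
top (np.int64(50), np.float64(4.99), array([4.81, 5.21]))
pan 0
dish 0
shaker 0
spat 0
```

View pics/side11.png

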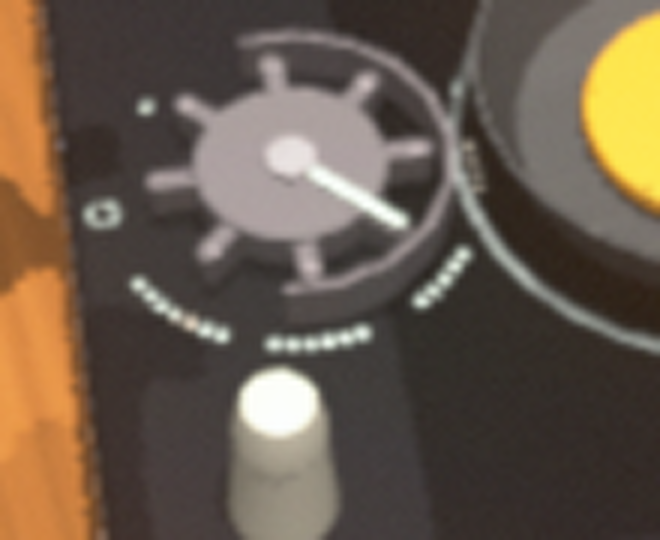

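View pics/wrist11.png

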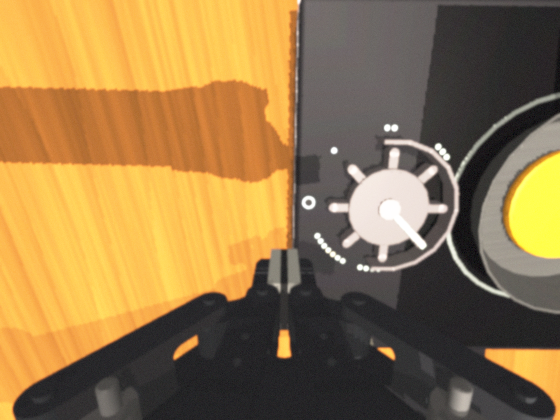

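Pointer is at the five dots (4.99 in the top view, 5.03 in the side view), nothing else has changed, and the arm is clear of the hob.

```bash
python3 -c "
from rig import *
print(sign_off())"
```

```text
the job is handed in; nothing more can be done
None
```

The wheel's pointer now stands at level 5. It reads 4.99 in the top view and 5.03 in the side view, and the job was handed in at about 13 s. No verdict was reported.

- **Flicks:** I closed the gripper and pushed the front teeth left three times, pulling back towards the front after each push. That took the wheel to levels 3, 4 and then 5, and the pictures never showed it past 5.
- **Start position that disagreed:** the wheel did not start on a level as described. It stood halfway, at about 2.5, with a gap at the front instead of a tooth. It stayed there until the first light push clicked it to 3.
- **Forces:** the highest reading I saw was about 3.4 N. That was the following tooth leaning on the finger after a click, before I pulled back. I only have readings between moves, so brief peaks in between were not recorded.
- **Other objects:** comparing the first and last top views showed no change around the pan, dish, shaker or spatula. The closed fingers ended raised about 20 cm above the table, in front of the hob and touching nothing.

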